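# Open the extraction damper to its second notch and start the fan

## Robot

A 7-joint arm with a two-finger parallel gripper is mounted at the origin on the work surface. World frame = base frame: x ahead of the robot, y to its left, z up, the work surface at z = 0. Lengths are in m, angles in rad, forces in N, time in s.
With the tool pointing down it reaches from about 0.425 to 0.875 m from the base axis. Payload 4.7 kg.
Tool frame: the origin (TCP) lies at the very end of the fingers, on their centre line; the grasp point (between the pads) lies 19 mm behind it; z points along the fingers, y is the line along which they close (so a half turn about z gives the same grasp; the last joint's range is limited). The gripper opens to 87 mm and grips with 3 to 60 N. Pads are 19 mm wide; open, the fingers measure 117 mm over their backs; the gripper's body (75 mm by 190 mm) begins 51 mm behind the grasp point.
Start: joints at [1.204, 0.321, -0.07, 1.45, 0.023, 1.371, -0.057], TCP at [0.242, -0.603, 0.223] pointing down, gripper open.
Joint ranges: [-2.86, 2.86], [-0.3, 2.09], [-1.38, 1.24], [0.06, 2.45], [-1.56, 4.7], [0.09, 2.05], [-2.69, 2.69]. Speed limits (rad/s): [2.57, 2.57, 3.14, 3.14, 3.14, 3.14, 3.14].

## Interface

Orientations are given as a rotation vector (axis times angle).
In Python, from bench import ctrl, imaging, ticket gives the robot as it stands.
- The arm moves only by the tool jog_arm, never from a script. Its argument "rows" is text: rows parted by semicolons, each of 7 numbers parted by spaces: the shift along the tool's x, y, z in cm, then the turn, a rotation vector about the tool's x, y, z in rad, then the closure, from -1 (fully open) to 1 (shut), so that 0 is half open. A call has 1 to 5 rows; each row shifts and turns the commanded pose from where the row before left it, along the tool's axes as they then stand; what a row does not reach is not made up. A row lasts 1/8 s, in which the tool goes at most 62.5 mm and 10.7 degrees, less where a joint would pass 70% of its speed; a pose out of reach is approached as far as the arm can. A call with a gripper value outside its range is refused whole. The fingers move at their own pace and stop on an object; "force" is the grip in N (left out, the last holds). Time passes only in rows, so rows that do not move let the fingers close. It gives the time, the measured TCP pose, the force, the opening and the grip force at its end, in the units of the state.
- ctrl.get_state(): the state, without advancing time (a new reading comes with each control period).
- imaging.get_image(name): name is "side" or "top"; returns a dict with "img" (480x640x3 uint8, blue, green, red), "vertical_fov" (degrees; the focal length in pixels is half the picture's height over the tangent of half this angle, whatever the lens; pixels are square), "cx", "cy" (the principal point, pixels), "k1" (the pictures are not rectified: a ray, as slopes to the right and down, at radius r is drawn at 1 + k1 r^2 times it, then the intrinsics apply), "origin" and "orientation" of the camera in the world. Camera axes: x right, y down, z forward; pixel columns grow to the right and rows downward; lengths in m; the calibration is good to about 2 mm. A picture is of the moment at which its call begins. There is no depth.
- ticket.close_job(): hands the job in; it is judged then, once.
The state is a dict: "time": time; "joint_positions": joint angles; "qd": joint speeds; "joint_torque": joint torques, N m; "position": TCP position; "tool_rot": TCP orientation; "ft_force": force on the tool from outside, world axes, zero at the start; "torque": the same for the moment, N m; "grip_width": opening from 0.0 (shut) to 1.0 (fully open); "grip_force": force on a finger pad.
Only numpy, scipy, OpenCV 4.12 (cv2) and the standard library are available. Lean on these libraries where they do the work, as an engineer would, in place of code of your own. Each camera call takes 0.05 s, during which the arm holds its last target. There are 200 camera calls.

## Task

Get the fume extraction going before any paint is mixed. With the outside of the closed fingers, push the red damper lever on top of the duct by its black knob: past the click of the half-open notch (yellow mark) and on until it clicks home in the fully open notch at the green mark; do not take the lever between the fingers. Then press the green start button on the push-button station right down and let it come up again, without pressing the red stop button and leaving the cup, can, bottle and tin standing where they are.

Things in the scene. Friction and masses are not known exactly. Their poses are not given: they have to be found in the camera images.
- extractor: Fixed sheet-metal fume extraction take-off: level round duct 100 mm wide, 260 mm long, axis 95 mm above the bench; a cone hood (mouth 180 mm wide at y = +220 mm) at one end, a box 130 x 130 x 165 mm high (centre y = -195 mm) at the other. The damper lever turns on top of its middle. Origin: on the bench below the lever's pivot; y along the duct towards the hood, x across it, z up.
- damper_lever (a joint): Lever angle, rad, growing clockwise seen from above: 0 shut (along the extractor's -x, red mark), 0.785 half notch (yellow), 1.571 fully open (along +y, green), a hard stop. Starts at 0 to 0.45, stays where left. A spring plunger rides ridges: 1 N at the knob moves it, about 5 N takes it into or out of the half notch (ridges at 0.69, 0.88) and over the last ridge at 1.48; past 1.5 it drops home.
- lever_knob (a point): Centre of the top of the lever's black knob: an upright cylinder 26 mm wide, 45 mm high, top 218 mm above the bench, axis 115 mm from the pivot, on the end of the red bar (18 mm wide, 5 mm thick, top 173 mm above the bench, ending 4 mm past the knob's axis). x runs outwards along the lever, z up. The air beside it is clear all along its swing.
- lever_pivot (a point): Pivot axis at the top of the red bar, 173 mm above the bench, under a nut 18 mm wide, 184 mm high. Below the bar lies a flat steel quadrant, radius 85 mm, top 161 mm above the bench, with the red, yellow and green marks. A brass plunger 15 mm wide, top 191 mm above the bench, stands on the bar 66 mm from the pivot.
- station: Fixed push-button station lying on the bench: a grey plastic box with a yellow lid, 150 x 80 x 58 mm high, with a round green and a round red button on its top, 72 mm apart. Origin: centre of its underside, z up; x along its length: the green button is at x = -36 mm, the red one at x = +36 mm.
- start_top (a point): Centre of the top of the green start button: 25 mm in diameter, standing 14 mm above the lid, top 72 mm above the bench; pressed straight down.
- start_button (a joint): How far the green start button is pressed, in m: 0 = up, 0.006 = right down. A spring returns it: about 2 N to begin to move it, 6 N to bottom it.
- stop_top (a point): Centre of the top of the red mushroom stop button, 36 mm in diameter, top 76 mm above the bench. Not to be pressed.
- stop_button (a joint): How far the red stop button is pressed, in m: 0 = up, 0.006 = right down.
- mixing_cup: Loose open cup of clear plastic, 84 mm across the rim, 85 mm high, in front of the hood's mouth. Origin: centre of its underside, z up.
- thinner_can: Loose metal can with a blue label, 68 mm in diameter, 135 mm high, on the robot's side of the duct. Origin: centre of its underside, z up.
- hardener_bottle: Loose white plastic bottle with a black cap, 52 mm in diameter, 125 mm high, on the robot's side of the duct. Origin: centre of its underside, z up.
- paint_tin: Loose low tin with an orange label, 78 mm in diameter, 72 mm high. Origin: centre of its underside, z up.

How it is judged:
By the outcome, as a careful person would: the job done as asked, in the order asked, and still so for the second after the job is handed in, with the robot touching nothing.
It also fails if it takes over 54 s, if anything falls off the work surface, if the arm or the gripper's body presses on something with over 40 N, if the wrist force passes 120 N, or if a joint passes its speed limit or range.

## Working session

There is one attempt and no reset: what is moved stays moved. The work goes in short steps, Python scripts to look and compute and a tool call to move; the robot and the scene stay as the last step left them, time stands still between calls to the robot, and variables do not carry over. Pictures are saved under pics/ and viewed, at most 10 in all, crops included, and the job is handed in when it is done.

Besides the shell and the picture viewer there is one more tool, called after "Emit:" as name(argument=value, ...) on one line, values as JSON. jog_arm: Moves the arm, as the interface text tells. Its arguments: {"type":"object","properties":{"rows":{"type":"string"},"force":{"type":"number"}},"required":["rows"]}

```bash
mkdir -p pics; cat > h.py <<'E'
import numpy as np, cv2
from scipy.spatial.transform import Rotation as R
from bench import ctrl, imaging, ticket
def cam(d):
    o=np.array(d["orientation"],float)
    M=o if o.shape==(3,3) else (R.from_rotvec(o) if o.size==3 else R.from_quat(o)).as_matrix()
    return np.array(d["origin"]),M,240/np.tan(np.radians(d["vertical_fov"])/2)
def ray(d,u,v):
    o,M,f=cam(d); p=np.array([(u-d["cx"])/f,(v-d["cy"])/f]); q=p.copy()
    for _ in range(30): q=p/(1+d["k1"]*(q@q))
    return o,M@np.array([q[0],q[1],1])
def atz(d,u,v,z):
    o,r=ray(d,u,v); return o+r*(z-o[2])/r[2]
def proj(d,P):
    o,M,f=cam(d); c=M.T@(np.array(P)-o); q=c[:2]/c[2]; q=q*(1+d["k1"]*(q@q)); return q*f+[d["cx"],d["cy"]]
E
python3 - <<'E'
from h import *
for n in("top","side"):
    d=imaging.get_image(n); cv2.imwrite(f"pics/{n}0.png",d["img"])
    print(n,{k:v for k,v in d.items() if k!="img"})
s=ctrl.get_state();print(s["position"],s["tool_rot"],s["ft_force"],s["time"])
E
```

```text
top {'vertical_fov': 44.06584315580122, 'cx': 321.2714381575626, 'cy': 232.8348000318132, 'k1': -0.18614803440046504, 'origin': array([0.4424223 , 0.0724224 , 1.53517518]), 'orientation': array([-2.179072  ,  2.2327805 , -0.03531778])}
side {'vertical_fov': 44.128017487704724, 'cx': 317.8729085487169, 'cy': 232.92848916055104, 'k1': 0.0338411922033159, 'origin': array([0.28262073, 0.8946641 , 1.08647439]), 'orientation': array([-0.39368242,  2.80643258, -1.12222668])}
[ 0.2413378  -0.6030165   0.22158909] [-3.08320047e+00 -5.94275102e-01  6.84491137e-04] [-0.65147758  0.30508903 -0.08080571] 0.1
```

View pics/top0.png

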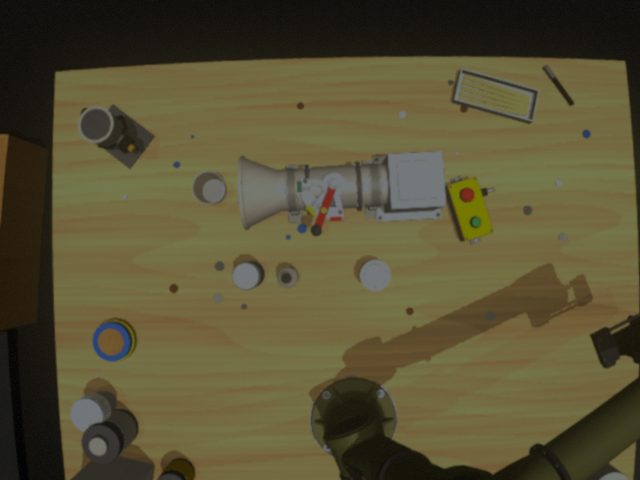

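View pics/side0.png

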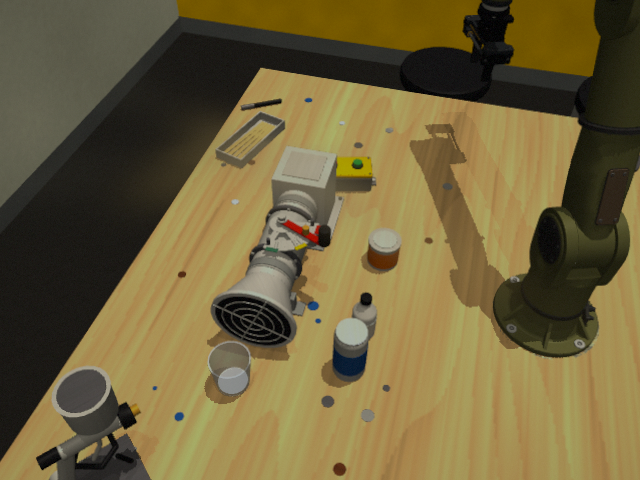

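The top view shows the lever pivot near (334,182), the knob near (316,230), the green button near (476,222) and the red one near (467,195). The hood points left (+y). I'll enlarge crops for exact pixels.

```bash
python3 - <<'E'
from h import *
a=cv2.imread("pics/top0.png")
c=cv2.resize(a[140:260,280:400],None,fx=4.9,fy=4.9,interpolation=cv2.INTER_CUBIC)
b=cv2.resize(a[160:260,430:510],None,fx=3.5,fy=3.5,interpolation=cv2.INTER_CUBIC)
o=np.zeros((588,800,3),np.uint8);o[:,:588]=c[:588,:588];o[:350,590:]=b[:350,:210]
o=np.clip(o*1.6,0,255).astype(np.uint8)
cv2.imwrite("pics/crop0.png",o)
d=imaging.get_image("top")
for n,u,v,z in[("pivot",334,182,.184),("knob",316,230,.218),("start",476,222,.072),("stop",467,195,.076),("can",247,275,.135),("bottle",288,277,.125),("tin",375,275,.072),("cup",211,188,.085),("boxTL",388,153,.165),("boxBR",443,207,.165)]: print(n,atz(d,u,v,z).round(3))
E
```

```text
pivot [0.6   0.039 0.184]
knob [0.49  0.082 0.218]
start [ 0.506 -0.317  0.072]
stop [ 0.574 -0.295  0.076]
can [0.391 0.249 0.135]
bottle [0.383 0.152 0.125]
tin [ 0.381 -0.059  0.072]
cup [0.605 0.34  0.085]
boxTL [ 0.668 -0.089  0.165]
boxBR [ 0.539 -0.215  0.165]
```

View pics/crop0.png

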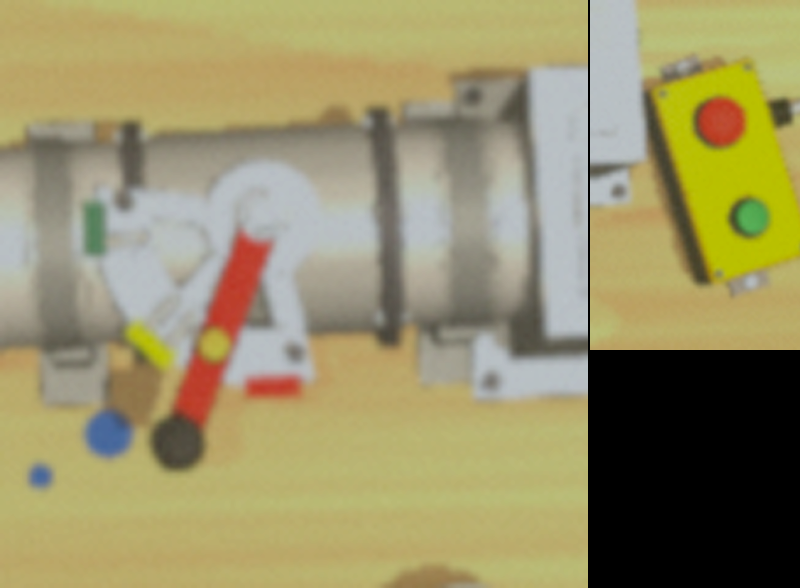

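The enlarged crop gives the nut at (333.5,183.5), the knob at (316.3,230.2), green at (475.7,222) and red at (467.1,194.6). The checks agree: knob to pivot is 115 mm, the buttons are 71.5 mm apart, and the lever is at about 0.40 rad. Next is a row planner.

```bash
cat >> h.py <<'E'
def plan(wps, step=5.5, turn=.17):
    """rows for tool-down world waypoints (x,y,z,yaw of tool x) from the measured pose"""
    s=ctrl.get_state(); p=np.array(s["position"]); M=R.from_rotvec(s["tool_rot"])
    print("t",s["time"],p.round(4),"yaw",np.arctan2(*M.as_matrix()[[1,0],0]).round(3),"F",np.round(s["ft_force"],1))
    for w in wps:
        T=R.from_rotvec([0,0,w[3]])*R.from_euler("x",np.pi); d=np.array(w[:3])-p
        rv=(M.inv()*T).as_rotvec()
        n=int(max(1,np.ceil(np.linalg.norm(d)*100/step),np.ceil(np.linalg.norm(rv)/turn)))
        for i in range(n):
            print(*(M.inv().apply(d/n)*100).round(2),*(rv/n).round(3),1,sep=" ",end=";\n")
            M=M*R.from_rotvec(rv/n)
        p=np.array(w[:3]); M=T; print("--",np.round(w,3))
E
cat > pos.py <<'E'
from h import *
d=imaging.get_image("top")
P=atz(d,333.5,183.5,.184); K=atz(d,316.3,230.2,.218); S=atz(d,475.7,222,.072)
yaw0=.034
def behind(th,gap,z=.183,r=.115):
    f=th-yaw0; u=np.array([-np.cos(f),np.sin(f)]); t=np.array([np.sin(f),np.cos(f)])
    q=P[:2]+r*u-t*(.0225+gap); return [q[0],q[1],z,np.arctan2(t[1],t[0])]
if __name__=="__main__":
    v=K-P; print(P,K,np.hypot(*v[:2]),np.arctan2(v[1],-v[0])+yaw0,S)
E
python3 - <<'E'
import pos; from pos import *
v=K-P; print(P,K,np.hypot(*v[:2]),np.arctan2(v[1],-v[0])+yaw0,S)
b=behind(.40,.02)
plan([(.45,-.3,.27,.8),(b[0],b[1],.26,b[3]),b])
E
```

```text
[0.59685004 0.04010261 0.184     ] [0.4896661  0.08177439 0.218     ] 0.11499970950585034 0.4048032021985887 [ 0.5058136  -0.31634133  0.072     ]
t 0.2 [ 0.2415 -0.6031  0.2219] yaw 0.381 F [ 0.1  0.  -0.4]
4.38 -2.91 -0.68 -0.0 -0.0 -0.06 1;
4.54 -2.65 -0.68 -0.0 -0.0 -0.06 1;
4.69 -2.37 -0.69 -0.0 -0.0 -0.06 1;
4.83 -2.08 -0.69 -0.0 -0.0 -0.06 1;
4.94 -1.79 -0.69 -0.0 -0.0 -0.06 1;
5.04 -1.49 -0.69 -0.0 -0.0 -0.06 1;
5.12 -1.19 -0.69 -0.0 -0.0 -0.06 1;
-- [ 0.45 -0.3   0.27  0.8 ]
3.74 -3.15 0.14 0.0 0.0 -0.058 1;
3.92 -2.93 0.14 0.0 0.0 -0.058 1;
4.08 -2.7 0.14 0.0 0.0 -0.058 1;
4.23 -2.46 0.14 0.0 0.0 -0.058 1;
4.36 -2.21 0.14 0.0 0.0 -0.058 1;
4.48 -1.95 0.14 0.0 0.0 -0.058 1;
4.59 -1.69 0.14 0.0 0.0 -0.058 1;
-- [0.474 0.042 0.26  1.205]
0.0 -0.0 3.85 0.0 0.0 0.0 1;
0.0 -0.0 3.85 0.0 0.0 0.0 1;
-- [0.474 0.042 0.183 1.205]
```

Emit:
jog_arm(rows="4.4 -2.9 -0.7 0 0 -0.06 1; 4.5 -2.6 -0.7 0 0 -0.06 1; 4.7 -2.4 -0.7 0 0 -0.06 1; 4.8 -2.1 -0.7 0 0 -0.06 1; 4.9 -1.8 -0.7 0 0 -0.06 1")

```text
time: 0.82
position: [0.3905, -0.3858, 0.2578]
tool_rot: [2.96, 1.052, -0.0]
ft_force: [0.6, -0.9, 0.4]
grip_width: 0.516
grip_force: 0.0
```

Emit:
jog_arm(rows="5.0 -1.5 -0.7 0 0 -0.06 1; 5.1 -1.2 -0.7 0 0 -0.06 1; 3.7 -3.1 0.1 0 0 -0.058 1; 3.9 -2.9 0.1 0 0 -0.058 1; 4.1 -2.7 0.1 0 0 -0.058 1")

```text
time: 1.45
position: [0.4592, -0.1538, 0.2684]
tool_rot: [2.774, 1.474, -0.0]
ft_force: [0.9, 0.1, -0.6]
grip_width: 0.019
grip_force: 0.0
```

```bash
python3 - <<'E'
from pos import *
b=behind(.40,.02)
plan([(b[0],b[1],.26,b[3]),b])
E
```

```text
t 1.5 [ 0.4602 -0.1455  0.2687] yaw 0.988 F [-0.2  6.3 -1.1]
4.1 -2.28 0.23 -0.0 -0.001 -0.054 1;
4.21 -2.05 0.23 -0.0 -0.001 -0.054 1;
4.32 -1.82 0.23 -0.0 -0.001 -0.054 1;
4.41 -1.59 0.22 -0.0 -0.001 -0.054 1;
-- [0.474 0.042 0.26  1.205]
0.0 -0.0 3.85 0.0 0.0 0.0 1;
0.0 -0.0 3.85 0.0 0.0 0.0 1;
-- [0.474 0.042 0.183 1.205]
```

Emit:
jog_arm(rows="4.1 -2.3 0.2 0 0 -0.054 1; 4.2 -2.0 0.2 0 0 -0.054 1; 4.3 -1.8 0.2 0 0 -0.054 1; 4.4 -1.6 0.2 0 0 -0.054 1; 0 0 0 0 0 0 1")

```text
time: 2.12
position: [0.4758, 0.0352, 0.2607]
tool_rot: [-2.594, -1.772, -0.001]
ft_force: [0.2, -0.6, -0.4]
grip_width: 0.005
grip_force: 0.0
```

Emit:
jog_arm(rows="0 0 3.8 0 0 0 1; 0 0 3.8 0 0 0 1; 0 0 0 0 0 0 1")

```text
time: 2.5
position: [0.4738, 0.0295, 0.1821]
tool_rot: [-2.599, -1.758, 0.008]
ft_force: [0.2, 0.1, 0.7]
grip_width: 0.005
grip_force: 0.0
```

```bash
python3 - <<'E'
from pos import *
plan([behind(t,0) for t in (.40,.5,.6,.7,.8,.9,1.0,1.1,1.2,1.3,1.4,1.48,1.55)],step=1.5,turn=.15)
d=imaging.get_image("side"); cv2.imwrite("pics/side1.png",cv2.resize(d["img"][130:330,180:440],None,fx=3,fy=3))
E
```

```text
t 2.55 [0.4754 0.0299 0.1842] yaw 1.19 F [0.4 0.2 0.7]
1.01 -0.19 0.04 -0.001 0.0 -0.005 1;
1.02 -0.19 0.04 -0.001 0.0 -0.005 1;
1.02 -0.18 0.04 -0.001 0.0 -0.005 1;
-- [0.481 0.06  0.183 1.205]
1.16 -0.17 -0.0 0.0 -0.0 0.1 1;
-- [0.484 0.072 0.183 1.105]
1.16 -0.17 -0.0 0.0 -0.0 0.1 1;
-- [0.488 0.083 0.183 1.005]
1.16 -0.17 -0.0 0.0 -0.0 0.1 1;
-- [0.493 0.093 0.183 0.905]
1.16 -0.17 -0.0 0.0 -0.0 0.1 1;
-- [0.498 0.104 0.183 0.805]
1.16 -0.17 -0.0 0.0 -0.0 0.1 1;
-- [0.505 0.113 0.183 0.705]
1.16 -0.17 -0.0 -0.0 -0.0 0.1 1;
-- [0.513 0.122 0.183 0.605]
1.16 -0.17 -0.0 0.0 -0.0 0.1 1;
-- [0.522 0.13  0.183 0.505]
1.16 -0.17 -0.0 0.0 -0.0 0.1 1;
-- [0.531 0.137 0.183 0.405]
1.16 -0.17 -0.0 -0.0 -0.0 0.1 1;
-- [0.541 0.143 0.183 0.305]
1.16 -0.17 -0.0 -0.0 -0.0 0.1 1;
-- [0.551 0.148 0.183 0.205]
0.93 -0.14 -0.0 0.0 -0.0 0.08 1;
-- [0.56  0.151 0.183 0.125]
0.81 -0.13 -0.0 0.0 -0.0 0.07 1;
-- [0.568 0.154 0.183 0.055]
```

View pics/side1.png

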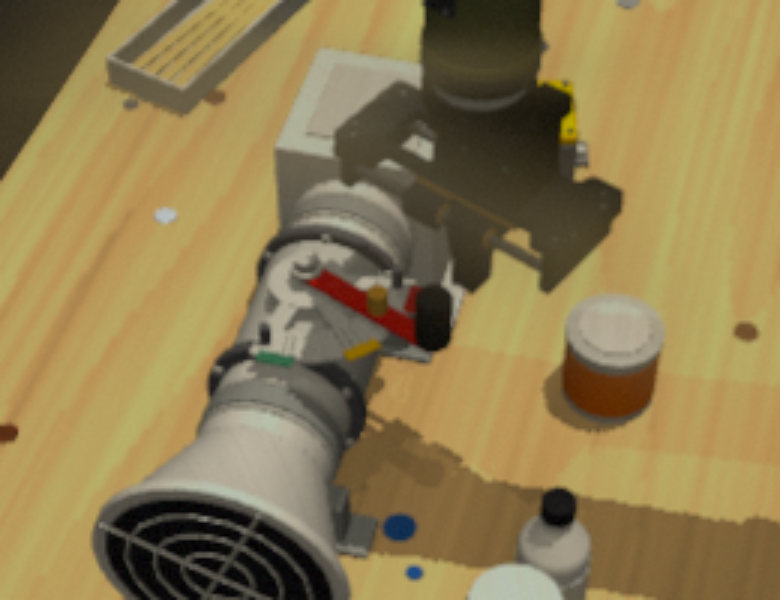

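The side crop shows the closed fingers (tip around crop (465,285)) just behind the black knob at (433,318). The lever has not moved. I'll check that tip by projecting the TCP.

```bash
python3 - <<'E'
from h import *
d=imaging.get_image("side"); s=ctrl.get_state(); p=s["position"]
M=R.from_rotvec(s["tool_rot"]).as_matrix()
for y,z in((0,0),(.015,0),(-.015,0),(.095,-.07),(-.095,-.07)): print(y,z,((proj(d,p+M@[0,y,z])-[180,130])*3).round())
E
```

```text
0 0 [470. 279.]
0.015 0 [453. 270.]
-0.015 0 [487. 288.]
0.095 -0.07 [364. 150.]
-0.095 -0.07 [589. 268.]
```

The projection matches: the tip is at (470,279). I'll start the push.

Emit:
jog_arm(rows="1.0 -0.2 0 0 0 -0.005 1; 1.0 -0.2 0 0 0 -0.005 1; 1.0 -0.2 0 0 0 -0.005 1; 1.16 -0.17 0 0 0 0.1 1; 1.16 -0.17 0 0 0 0.1 1")

```text
time: 3.28
position: [0.4878, 0.084, 0.1847]
tool_rot: [2.754, 1.51, -0.001]
ft_force: [0.1, -1.1, -0.1]
grip_width: 0.008
grip_force: 0.5
```

Emit:
jog_arm(rows="1.16 -0.17 0 0 0 0.1 1; 1.16 -0.17 0 0 0 0.1 1; 1.16 -0.17 0 0 0 0.1 1; 1.16 -0.17 0 0 0 0.1 1")

```text
time: 3.78
position: [0.5127, 0.1233, 0.1844]
tool_rot: [2.999, 0.933, -0.002]
ft_force: [-0.3, -1.1, 0.6]
grip_width: 0.004
grip_force: 0.5
```

```bash
python3 - <<'E'
from pos import *
plan([behind(t,0) for t in (1.0,1.1,1.2,1.3,1.4,1.48,1.55)],step=1.5,turn=.15)
d=imaging.get_image("side"); cv2.imwrite("pics/side2.png",cv2.resize(d["img"][130:330,180:440],None,fx=3,fy=3))
E
```

```text
t 3.825 [0.5136 0.1248 0.1846] yaw 0.601 F [0.7 0.3 0.5]
-0.22 0.2 0.16 -0.001 -0.001 -0.003 1;
-- [0.513 0.122 0.183 0.605]
1.16 -0.17 -0.0 0.0 -0.0 0.1 1;
-- [0.522 0.13  0.183 0.505]
1.16 -0.17 -0.0 0.0 -0.0 0.1 1;
-- [0.531 0.137 0.183 0.405]
1.16 -0.17 -0.0 -0.0 -0.0 0.1 1;
-- [0.541 0.143 0.183 0.305]
1.16 -0.17 -0.0 -0.0 -0.0 0.1 1;
-- [0.551 0.148 0.183 0.205]
0.93 -0.14 -0.0 0.0 -0.0 0.08 1;
-- [0.56  0.151 0.183 0.125]
0.81 -0.13 -0.0 0.0 -0.0 0.07 1;
-- [0.568 0.154 0.183 0.055]
```

View pics/side2.png

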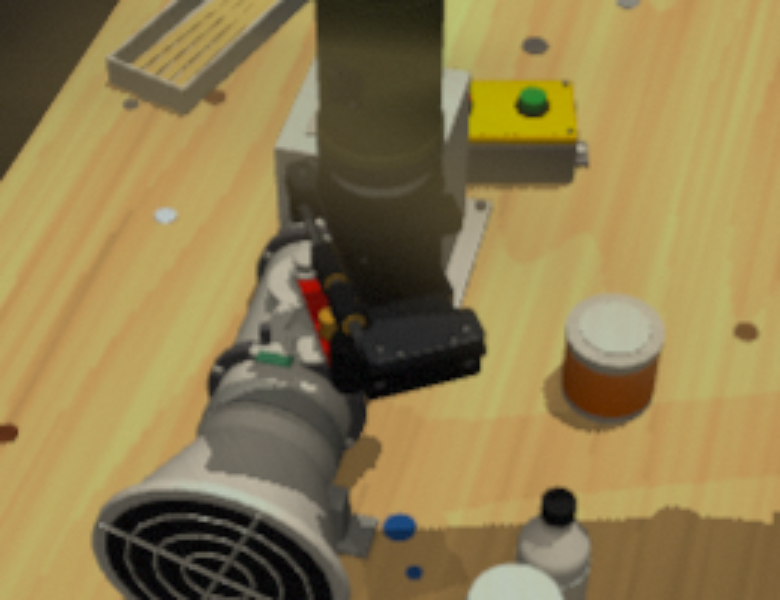

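The lever (red bar at about (315,315)) has swung past the yellow mark and the knob is still ahead of the fingers. The green mark is at (275,357). I'll push on.

Emit:
jog_arm(rows="1.0 0 0.1 0 0 0.1 1; 1.16 -0.17 0 0 0 0.1 1; 1.16 -0.17 0 0 0 0.1 1; 1.16 -0.17 0 0 0 0.1 1")

```text
time: 4.38
position: [0.5503, 0.1472, 0.1834]
tool_rot: [3.125, 0.322, -0.002]
ft_force: [-0.2, -1.5, 1.2]
grip_width: 0.005
grip_force: 0.6
```

Emit:
jog_arm(rows="0.8 -0.14 0 0 0 0.08 1; 0.5 -0.1 0 0 0 0.04 1; 0 0 0 0 0 0 1")

```text
time: 4.75
position: [0.5632, 0.1517, 0.1835]
tool_rot: [-3.138, -0.139, 0.0]
ft_force: [0.7, 0.5, 0.4]
grip_width: 0.008
grip_force: 0.0
```

```bash
python3 - <<'E'
from pos import *
plan([behind(t,0) for t in (1.5,1.55,1.571)],step=1.5,turn=.15)
for n in("side","top"):
  d=imaging.get_image(n); cv2.imwrite(f"pics/{n}3.png",cv2.resize(d["img"][130:330,180:440],None,fx=3,fy=3))
E
```

```text
t 4.8 [0.563  0.1515 0.1835] yaw 0.088 F [ 0.1  0.3 -0.5]
-0.05 -0.06 0.05 -0.0 0.0 -0.017 1;
-- [0.562 0.152 0.183 0.105]
0.58 -0.1 -0.0 -0.0 -0.0 0.05 1;
-- [0.568 0.154 0.183 0.055]
0.24 -0.04 -0.0 0.0 -0.0 0.021 1;
-- [0.57  0.154 0.183 0.034]
```

View pics/side3.png

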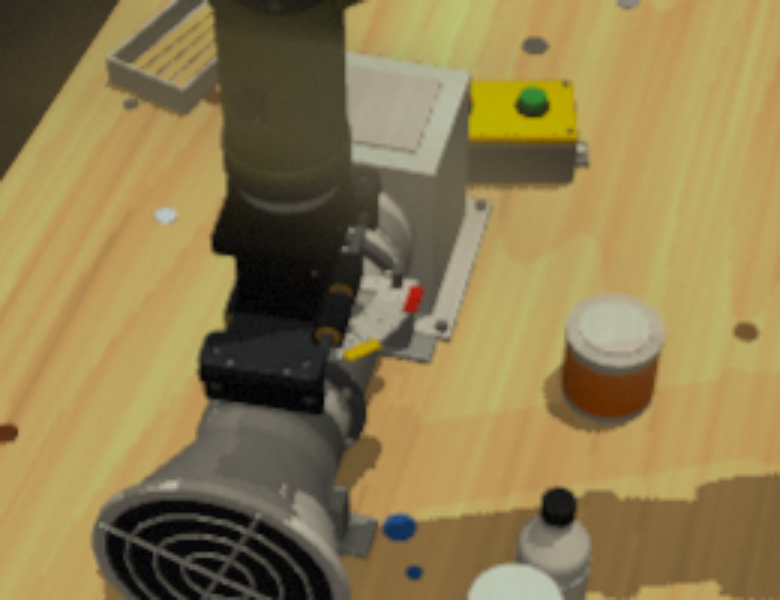

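The gripper hides the knob and the force is about zero, so the lever may already have dropped home. I'll nudge forward in small steps until I feel the stop.

Emit:
jog_arm(rows="0.3 -0.05 0 0 0 0.025 1; 0.3 -0.05 0 0 0 0.025 1; 0 0 0 0 0 0 1")

```text
time: 5.28
position: [0.5683, 0.1528, 0.1833]
tool_rot: [3.14, 0.056, -0.004]
ft_force: [-4.5, -1.6, 2.2]
grip_width: 0.004
grip_force: 2.2
```

Emit:
jog_arm(rows="0.2 0 0 0 0 0 1; 0 0 0 0 0 0 1")

```text
time: 5.52
position: [0.5684, 0.1528, 0.1833]
tool_rot: [3.139, 0.058, -0.01]
ft_force: [-9.8, -1.6, 5.3]
grip_width: 0.009
grip_force: 4.8
```

The TCP stays put while the force rises to about 10 N, more than any ridge needs, so the lever is on its hard stop. I'll back off, lift and check.

Emit:
jog_arm(rows="-1.5 0 0 0 0 0 1; -2 0 0 0 0 0 1; 0 0 -4 0 0 0 1; -3 3 -5 0 0 -0.1 1; -3 4 -2 0 0 -0.15 1")

```text
time: 6.15
position: [0.4851, 0.0798, 0.2939]
tool_rot: [3.107, 0.459, 0.01]
ft_force: [0.2, -0.4, 0.1]
grip_width: 0.004
grip_force: 0.0
```

```bash
python3 - <<'E'
from pos import *
plan([(.46,-.05,.28,.6),(S[0],S[1],.2,1.4),(S[0],S[1],.1,1.4)])
print(ctrl.get_state()["joint_positions"])
for n in("side",):
  d=imaging.get_image(n); cv2.imwrite(f"pics/{n}4.png",cv2.resize(d["img"][130:330,180:440],None,fx=3,fy=3))
E
```

```text
t 6.2 [0.4837 0.072  0.2956] yaw 0.293 F [-1.5 -4.4  0.9]
-1.93 3.66 0.54 0.003 -0.001 -0.102 1;
-2.3 3.45 0.53 0.003 -0.001 -0.102 1;
-2.64 3.2 0.53 0.003 -0.001 -0.102 1;
-- [ 0.46 -0.05  0.28  0.6 ]
-1.88 4.09 1.33 0.0 0.0 -0.133 1;
-2.4 3.81 1.33 0.0 0.0 -0.133 1;
-2.89 3.46 1.33 0.0 0.0 -0.133 1;
-3.32 3.04 1.33 0.0 0.0 -0.133 1;
-3.7 2.57 1.33 0.0 0.0 -0.133 1;
-4.01 2.06 1.33 0.0 0.0 -0.133 1;
-- [ 0.506 -0.316  0.2    1.4  ]
0.0 -0.0 5.0 0.0 0.0 0.0 1;
0.0 -0.0 5.0 0.0 0.0 0.0 1;
-- [ 0.506 -0.316  0.1    1.4  ]
[ 0.47632525 -0.03770675 -0.65778877  1.70397424 -0.01630565  1.46235265
 -1.45743669]
```

View pics/side4.png

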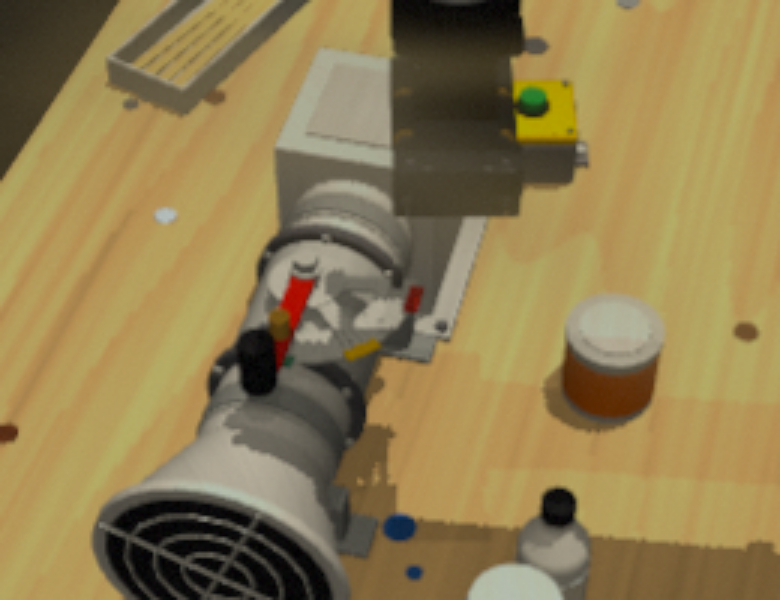

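The lever now lies along the duct over the green mark, with the knob at (257,345). The start button is at (533,100). On to the button.

Emit:
jog_arm(rows="-1.9 3.7 0.5 0 0 -0.1 1; -2.3 3.4 0.5 0 0 -0.1 1; -2.6 3.2 0.5 0 0 -0.1 1; -1.9 4.1 1.3 0 0 -0.133 1; -2.4 3.8 1.3 0 0 -0.133 1")

```text
time: 6.88
position: [0.4744, -0.1329, 0.2497]
tool_rot: [2.857, 1.301, 0.002]
ft_force: [1.0, 0.2, 0.8]
grip_width: 0.006
grip_force: 0.0
```

Emit:
jog_arm(rows="-2.9 3.5 1.3 0 0 -0.133 1; -3.3 3.0 1.3 0 0 -0.133 1; -3.7 2.6 1.3 0 0 -0.133 1; -4.0 2.1 1.3 0 0 -0.133 1; 0 0 0 0 0 0 1")

```text
time: 7.5
position: [0.5008, -0.3139, 0.1955]
tool_rot: [-2.425, -1.995, 0.002]
ft_force: [0.1, 1.0, -0.5]
grip_width: 0.009
grip_force: 0.0
```

```bash
python3 - <<'E'
from pos import *
plan([(S[0],S[1],.1,1.4)])
d=imaging.get_image("side")
for th in(1.45,1.571):
  b=behind(th,-.0225); print(th,(proj(d,[b[0],b[1],.218])-[180,130])*3)
print("start pred",(proj(d,S)-[180,130])*3)
E
```

```text
t 7.55 [ 0.5017 -0.3112  0.1964] yaw 1.379 F [1.  0.7 1.2]
-0.22 0.26 4.82 -0.001 -0.0 -0.011 1;
-0.22 0.25 4.82 -0.001 -0.0 -0.011 1;
-- [ 0.506 -0.316  0.1    1.4  ]
1.45 [275.03143297 342.06405557]
1.571 [254.57042595 339.15566435]
start pred [532.00297895  95.31928847]
```

The knob matches its predicted fully open position, and the start button matches in both cameras. I'll descend, then press in small steps.

Emit:
jog_arm(rows="-0.3 0.3 5 0 0 0 1; -0.2 0.2 4.6 0 0 0 1; 0 0 0.8 0 0 0 1; 0 0 0 0 0 0 1")

```text
time: 8.1
position: [0.507, -0.3151, 0.0952]
tool_rot: [2.418, 2.004, 0.001]
ft_force: [0.7, 0.0, 1.3]
grip_width: 0.005
grip_force: 0.0
```

Emit:
jog_arm(rows="0 0 0.5 0 0 0 1; 0 0 0.5 0 0 0 1; 0 0 0.4 0 0 0 1; 0 0 0 0 0 0 1")

```text
time: 8.6
position: [0.5059, -0.3159, 0.0799]
tool_rot: [-2.42, -2.003, 0.0]
ft_force: [-0.3, -0.1, -0.3]
grip_width: 0.004
grip_force: 0.0
```

Emit:
jog_arm(rows="0 0 0.5 0 0 0 1; 0 0 0.4 0 0 0 1; 0 0 0.3 0 0 0 1; 0 0 0 0 0 0 1")

```text
time: 9.1
position: [0.5062, -0.3161, 0.0684]
tool_rot: [2.42, 2.003, -0.0]
ft_force: [-1.1, 1.1, 4.7]
grip_width: 0.005
grip_force: 2.2
```

Emit:
jog_arm(rows="0 0 0.2 0 0 0 1; 0 0 0 0 0 0 1")

```text
time: 9.35
position: [0.5062, -0.3161, 0.0667]
tool_rot: [2.42, 2.003, -0.0]
ft_force: [-2.5, 0.4, 6.1]
grip_width: 0.007
grip_force: 2.8
```

Nearly bottomed, at 6 N with z about 0.0667. A little more until the position stops and the force climbs.

Emit:
jog_arm(rows="0 0 0.2 0 0 0 1; 0 0 0.1 0 0 0 1; 0 0 0 0 0 0 1")

```text
time: 9.72
position: [0.5062, -0.3161, 0.0662]
tool_rot: [2.419, 2.003, -0.001]
ft_force: [-7.2, 4.1, 18.5]
grip_width: 0.007
grip_force: 9.7
```

The position has stopped and the force is up to 18 N, so the button is right down. I'll release it and lift clear.

Emit:
jog_arm(rows="0 0 -1 0 0 0 1; 0 0 -3 0 0 0 1; 0 0 -5 0 0 0 1; -4 0 -5 0 0 0 1; -5 3 0 0 0 0 1")

```text
time: 10.35
position: [0.521, -0.4109, 0.2084]
tool_rot: [2.411, 1.998, 0.002]
ft_force: [1.2, 0.6, 0.9]
grip_width: 0.005
grip_force: 0.0
```

Emit:
jog_arm(rows="-5 3 0 0 0 0 1; 0 0 0 0 0 0 1; 0 0 0 0 0 0 1")

```text
time: 10.72
position: [0.5391, -0.4628, 0.2007]
tool_rot: [-2.418, -2.002, -0.001]
ft_force: [0.6, -0.3, 0.3]
grip_width: 0.007
grip_force: 0.0
```

```bash
python3 - <<'E'
from h import *
s=ctrl.get_state();print(s["position"],s["ft_force"])
d=imaging.get_image("top"); cv2.imwrite("pics/top5.png",d["img"])
E
```

```text
[ 0.53908862 -0.46279371  0.20068664] [ 0.64451878 -0.33098058  0.32614852]
```

View pics/top5.png

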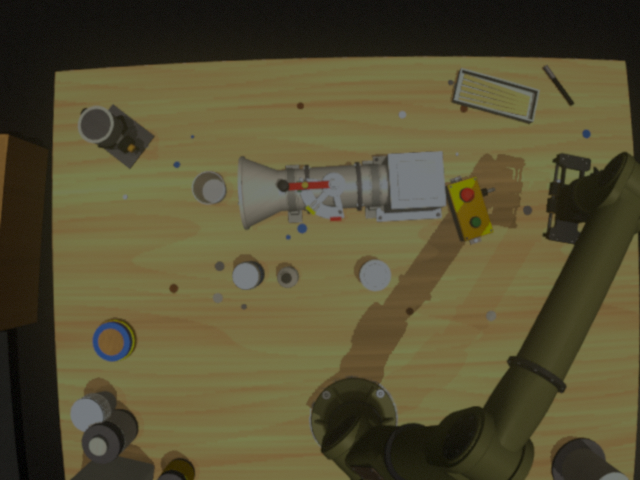

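The lever lies along the duct at the green mark, with the knob at (284,185). The cup (211,188), can (247,275), bottle (288,277) and tin (375,275) have not moved, and the arm is clear of everything.

```bash
python3 -c "from bench import ticket; print(ticket.close_job())"
```

```text
the job is handed in; nothing more can be done
None
```

The job is handed in: I pushed the damper lever home to the green notch, then pressed the start button right down and released it, with the stop button, cup, can, bottle and tin untouched.

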